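# Set out the marking-out plate

## Robot

A 6-joint arm with a two-finger parallel gripper is mounted at the origin on the work surface. World frame = base frame: x ahead of the robot, y to its left, z up, the work surface at z = 0. Lengths are in mm, angles in rad, forces in N, time in s.
With the tool pointing down it reaches from about 425 to 950 mm from the base axis. Payload 14.7 kg.
Tool frame: the origin (TCP) lies on the centre line of the jaws, within the pads' length; the fingertips stand 8 mm ahead of it and the grasp point (between the pads) lies 11 mm behind it; z points along the fingers, y is the line along which they close (so a half turn about z gives the same grasp; the last joint's range is limited). The gripper opens to 85 mm and grips with 20 to 120 N. Pads are 22 mm wide; open, the fingers measure 114 mm over their backs; the gripper's body (76 mm by 85 mm) begins 54 mm behind the grasp point. The pads swing forward as they close: fully open they stand 13 mm farther back than shut.
Start: joints at [-1.342, 0.48, 1.596, -0, 1.065, -0.047], TCP at [177.022, -625.424, 239.297] pointing down, gripper open.
Joint ranges: [-2.75, 2.75], [-0.82, 2.05], [0.23, 2.67], [-1.56, 4.7], [0.09, 2.69], [-2.92, 2.92]. Speed limits (rad/s): [1.89, 1.89, 2.39, 3.01, 3.01, 3.01].

## Interface

Orientations are given as a unit quaternion [x, y, z, w].
In Python, from rig import arm, gripper_open, gripper_close, eyes gives the robot as it stands. The module is installed in compiled form; this text tells all that it offers. Calls block until the motion is done:
- arm.move_ptp(position, orientation): joint-space move of the TCP to a pose.
- arm.servo_line(position, orientation=None, feed=150, guard=None): straight line of the TCP; orientation=None keeps the orientation; feed is the mean speed in mm/s. With guard (N) it stops when the force on the tool has changed by that much, and returns True; else False.
- arm.goto_joints(angles): joint-space move.
- gripper_open() and gripper_close(): open the fingers fully, or close them until they stop; the grip force is fixed at half the most.
- arm.pause(seconds).
- arm.ik(position, orientation): joint angles nearest the present ones, or None.
- arm.state(): the state.
- eyes.get_image(name): name is "scene" or "top" or "wrist"; returns a dict with "pixels" (480x640x3 uint8, red, green, blue), "range_z" (480x640 float32, mm along the optical axis (not along the pixel's ray), 0 where there is no reading), "vertical_fov" (degrees; the focal length in pixels is half the picture's height over the tangent of half this angle, whatever the lens; pixels are square), "cx", "cy" (the principal point, pixels), "rvec" (rotation vector, rad) and "tvec" (3), from world to camera coordinates, as OpenCV has them; the wrist camera has in their place "mount" (4x4, takes a point from camera to tool coordinates, whose origin is the TCP and whose axes are the flange's). Camera axes: x right, y down, z forward; pixel columns grow to the right and rows downward; lengths in mm; the calibration is good to about 2 mm. A picture is of the moment at which its call begins: read the wrist's pose just before it.
A pose or a line that the arm cannot do raises arm.Unreachable and nothing moves.
- arm.finish_job(): hands the job in; it is judged then, once.
The state is a dict: "time_s": time; "joint_pos": joint angles; "joint_vel": joint speeds; "joint_torque": joint torques, N m; "tcp_pos": TCP position; "orientation": TCP orientation; "contact_force": force on the tool from outside, world axes, zero at the start; "ft_torque": the same for the moment, N m; "gripper_width": finger opening in mm; "finger_force": force on a finger pad.
Only numpy, scipy, OpenCV 4.12 (cv2) and the standard library are available. Lean on these libraries where they do the work, as an engineer would, in place of code of your own. Each camera call takes 0.05 s, during which the arm holds its last target. There are 200 camera calls.

## Task

Set out the blue-sided surface plate for marking out, with everything square to the plate. Stand the V-block, groove up, midway between the angle plate and the screw jack and in line with them, its groove running front to back, and lay the round bar in the groove, centred; then put the hollow box riser, lying with its 40 mm side upright, directly in front of the screw jack (on the robot's side of it) with a 25 mm gap between the two, and lay the smaller hexagon nut flat on the middle of its top. Leave the large nut, the bottle and the brush where they are, and let go of everything.

Things in the scene. Friction and masses are not known exactly. Their poses are not given: they have to be found in the camera images.
- surface_plate: Fixed iron surface plate with blue sides, 240 (its x) by 310 (its y) by 30 mm high, lying on the bench to the robot's left or right. Origin at the centre of its underside, its top face 30 mm above; x points to its back edge (away from the robot, turned by up to 7 degrees), y to its left, z up. It carries the fixed angle plate and screw jack, one near its left end and one near its right end, in either order.
- angle_plate: Fixed grey L-shaped angle plate on the surface plate, foot 50 by 50 mm and 9 mm thick, with a 60 mm high upright wall along its back edge and a low rib in the middle. Origin at the centre of its footprint, on the plate's top face; axes parallel to the plate's. Its origin and the screw jack's are 230 mm apart along the plate's y.
- screw_jack: Fixed small screw jack on the surface plate: round dark conical base of 50 mm diameter tapering upwards, with a bright screw and pad, 55 mm high in all. Origin at the centre of its base, on the plate's top face; axes parallel to the plate's.
- vee_block_mid (a point): Loose steel V-block, 50 mm long (its x, along the groove), 45 mm wide (its y), 40 mm high. The 90-degree groove in its top is 28 mm wide at the mouth and 14 mm deep. Point at its centre, half-way up, 20 mm above its underside; z up. About 0.55 kg. Lies on the wooden board at the start.
- round_bar_mid (a point): Loose plain aluminium round bar, 36 mm diameter, 80 mm long, lying along its x. Point at its centre, 18 mm above what it lies on; it can roll, so its y and z turn with it. Lying in the V-block's groove its axis is 11.5 mm above the block's top, so keep the fingertips less than about 11 mm below its axis when setting it down. About 0.22 kg. Lies on the wooden board at the start.
- box_riser_mid (a point): Loose hollow steel box riser, 50 (x) by 50 (y) by 40 mm high (z), open at its two x ends, walls 7 mm, plain flat top; grip it across its closed y sides. Point at its centre, 20 mm above its underside. About 0.35 kg. Lies on the wooden board at the start.
- small_nut_mid (a point): Loose steel hexagon nut, the smaller of the two: 36 mm across flats, 19 mm high, with a 24 mm bore. Two of its flats face its y and -y. Point on its axis, half-way up, 9.5 mm above its underside; z along the bore. About 0.11 kg. Lies on the wooden board at the start.
- large_nut_mid (a point): Bystander, leave alone: loose larger steel hexagon nut, 55 mm across flats, 28 mm high. Point on its axis, 14 mm above its underside. It lies among the other parts on the wooden board (240 by 290 mm, 18 mm thick, fixed), which lies beside the surface plate on the robot's other side. Neighbouring parts on the board are about 90 to 130 mm apart, centre to centre.
- bottle_mid (a point): Bystander, leave alone: standing clear drinks bottle, 64 mm diameter, 190 mm high, on the bench far to the robot's left. Point on its axis, 95 mm up.
- bench_brush: Bystander, leave alone: hand brush about 200 mm long, lying left to right on the bench behind the surface plate and board. Origin at the middle of its underside.
Mind the look-alikes: they are no part of the job. Leave any orange look-alike of the part that bears box_riser_mid alone. What is shaped like the part that bears small_nut_mid but orange is not meant.

How it is judged (in metres and radians):
At the end, for the whole second after the job is handed in: V-block on the plate midway between angle plate and jack (13 mm, 11 deg); bar in its groove, centred (13 mm, 6 deg); riser on the plate before the jack, gap 25 +-14 mm, sideways 13 mm, square to 11 deg; small nut flat on its top within 12 mm of the middle; all at rest (x of vee_block_mid in the frame of screw_jack between -0.013 and 0.013 m and horizontal distance between vee_block_mid and screw_jack between 0.102 and 0.128 m and horizontal distance between vee_block_mid and angle_plate between 0.102 and 0.128 m and z of vee_block_mid in the frame of surface_plate between 0.045 and 0.055 m and angle between each of vee_block_mid, box_riser_mid, small_nut_mid's own z axis and vertical below 0.1 rad and angle between the x axis of vee_block_mid and the x axis of surface_plate, either way round below 0.2 rad and x of round_bar_mid in the frame of vee_block_mid between -0.013 and 0.013 m and y of round_bar_mid in the frame of vee_block_mid between -0.005 and 0.005 m and z of round_bar_mid in the frame of vee_block_mid between 0.0275 and 0.0355 m and angle between the x axis of round_bar_mid and the x axis of vee_block_mid, either way round below 0.1 rad and x of box_riser_mid in the frame of screw_jack between -0.089 and -0.061 m and y of box_riser_mid in the frame of screw_jack between -0.013 and 0.013 m and z of box_riser_mid in the frame of surface_plate between 0.045 and 0.055 m and (angle between the x axis of box_riser_mid and the x axis of surface_plate, either way round below 0.2 rad or angle between the x axis of box_riser_mid and the y axis of surface_plate, either way round below 0.2 rad) and horizontal distance between small_nut_mid and box_riser_mid below 0.012 m and z of small_nut_mid in the frame of box_riser_mid between 0.0255 and 0.0335 m and linear speed of each of vee_block, round_bar, box_riser, small_nut below 0.02 m/s and angular speed of each of vee_block, round_bar, box_riser, small_nut below 0.2 rad/s); the robot touches nothing.
It fails at once if the large nut is disturbed (moved more than 20 mm) (distance of large_nut_mid from where it was at the start of the episode above 0.02 m).
It fails at once if the bottle is disturbed (moved more than 20 mm) (distance of bottle_mid from where it was at the start of the episode above 0.02 m).
It fails at once if the brush is disturbed (moved more than 20 mm) (distance of bench_brush from where it was at the start of the episode above 0.02 m).
It also fails if it takes over 131 s, if anything falls off the work surface, if the arm or the gripper's body presses on something with over 40 N, if the wrist force passes 120 N, or if a joint passes its speed limit or range.

## Working session

There is one attempt and no reset: what is moved stays moved. The work goes in short steps, each a Python script; the robot and the scene stay as the last script left them, time stands still between calls to the robot, and variables do not carry over. Pictures are saved under pics/ and viewed, at most 14 in all, crops included, and the job is handed in when it is done.

```bash
mkdir -p pics
cat > h.py <<'E'
import numpy as np, cv2
from rig import arm, gripper_open, gripper_close, eyes
def cam(name):
    s=arm.state(); im=eyes.get_image(name)
    f=240/np.tan(np.radians(im["vertical_fov"])/2)
    if "rvec" in im:
        R=cv2.Rodrigues(np.array(im["rvec"],float))[0]; t=np.array(im["tvec"],float).ravel()
        Rw=R.T; o=-R.T@t
    else:
        from scipy.spatial.transform import Rotation as Ro
        M=np.array(im["mount"]); Rt=Ro.from_quat(s["orientation"]).as_matrix()
        Rw=Rt@M[:3,:3]; o=Rt@M[:3,3]+np.array(s["tcp_pos"])
    return dict(px=im["pixels"],d=im["range_z"],f=f,cx=im["cx"],cy=im["cy"],Rw=Rw,o=o)
def ray(c,uv):
    uv=np.atleast_2d(np.asarray(uv,float)); 
    return np.c_[(uv[:,0]-c["cx"])/c["f"],(uv[:,1]-c["cy"])/c["f"],np.ones(len(uv))]@c["Rw"].T
def onplane(c,uv,z):
    r=ray(c,uv); return c["o"]+r*((z-c["o"][2])/r[:,2])[:,None]
def cloud(c):
    v,u=np.mgrid[0:480,0:640]; r=ray(c,np.c_[u.ravel(),v.ravel()])
    return (c["o"]+r*c["d"].reshape(-1,1)).reshape(480,640,3)
def save(c,n): cv2.imwrite("pics/"+n+".png",cv2.cvtColor(c["px"],cv2.COLOR_RGB2BGR))
E
python3 - <<'E'
from h import *
for n in("scene","top"):
    c=cam(n); save(c,n); print(n,c["o"],c["f"],c["Rw"][:,2],(c["d"]>0).mean())
print(arm.state())
E
```

```text
scene [1205.91259908  533.95098891  779.18902051] 501.3695560337974 [-0.61882013 -0.42132756 -0.6629817 ] 0.99609375
top [ 459.4421577    76.29914282 1037.43191556] 439.598095087843 [ 0.12069385  0.0051871  -0.99267623] 0.995947265625
{'time_s': 0.1, 'joint_pos': array([-1.34159010e+00,  4.80767822e-01,  1.59682138e+00,  2.84246151e-05,
        1.06508387e+00, -4.66111654e-02]), 'joint_vel': array([ 0.00066096,  0.00013301, -0.00079072, -0.00194579, -0.00042036,
        0.00136594]), 'joint_torque': array([ 2.11807288e-03, -9.52255583e+01, -4.31039715e+01, -2.04193352e-04,
        5.29543016e-03,  2.09429807e-06]), 'tcp_pos': array([ 176.9566139 , -625.07379346,  238.7334822 ]), 'orientation': array([ 9.90506460e-01,  1.37465124e-01, -3.68734646e-05, -5.39093074e-04]), 'contact_force': array([-0.58728219,  0.32446599,  0.66024597]), 'ft_torque': array([ 0.00947665, -0.00148316, -0.01623016]), 'finger_force': 0.0, 'gripper_width': 85.58359491052133}
```

View pics/top.png

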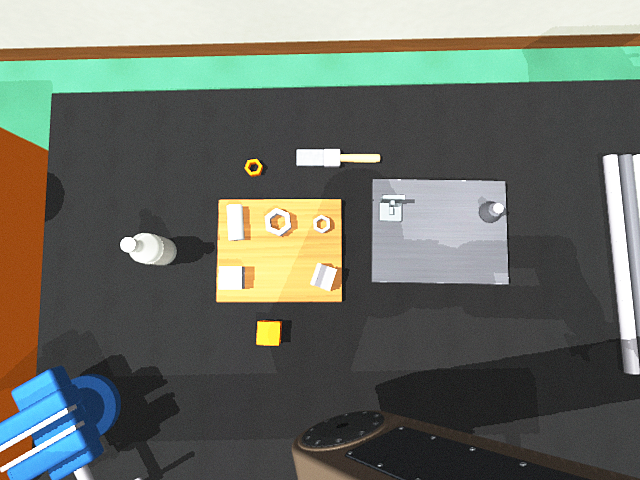

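View pics/scene.png

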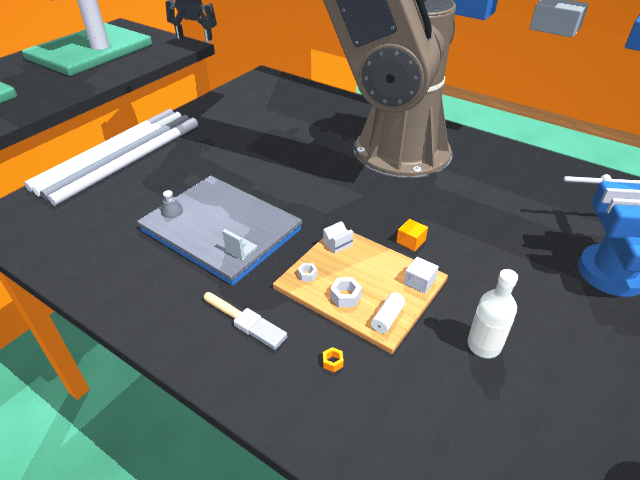

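The top view shows the board on the left with the bar (235,222), large nut (278,222), small nut (322,224), riser (231,278) and V-block (323,276). The plate is on the right, with the angle plate at (392,207) and the jack at (492,210). The orange box at (268,333) and orange nut at (254,168) are the look-alikes.

Run:
```python
from h import *
c=cam("top"); P=cloud(c); Z=P[...,2]
print("bench",np.median(Z[330:350,180:230]),"board",np.median(Z[250:260,255:300]),"plate",np.median(Z[230:270,400:480]))
hsv=cv2.cvtColor(c["px"],cv2.COLOR_RGB2HSV)
def rect(m,z,name,box):
    mm=np.zeros((480,640),np.uint8); x0,y0,x1,y1=box; mm[y0:y1,x0:x1]=m[y0:y1,x0:x1]
    cs=max(cv2.findContours(mm,0,cv2.CHAIN_APPROX_NONE)[0],key=cv2.contourArea).reshape(-1,2)
    q=onplane(c,cs,z)[:,:2].astype(np.float32); r=cv2.minAreaRect(q); print(name,np.round(r[0],1),np.round(r[1],1),round(r[2],1),"depthZ",np.round(np.percentile(Z[mm>0],[10,50,90]),1))
rect((Z>22)&(Z<38),30,"plate",(350,165,530,300))
rect((Z>10),18,"board",(205,190,350,310))
rect((Z>75)|(0>1),90,"wall",(370,180,420,230))
rect((Z>34),39,"foot",(374,185,420,230))
rect((Z>37),40,"jack",(470,190,508,230))
rect((Z>80),85,"jacktop",(470,190,512,230))
rect((Z>28),36,"bar",(220,195,250,250))
rect((Z>40),58,"riser",(215,260,250,300))
rect((Z>40),58,"vee",(305,255,345,300))
rect((Z>29),37,"snut",(305,205,340,240))
rect((Z>29),46,"lnut",(255,200,300,245))
rect((Z>45),60,"bottle",(115,225,185,275))
```

```text
bench 0.358910252347755 board 18.56553392561557 plate 29.86721875609919
plate [ 580.2 -185.5] [310.1 239.8] 87.8 depthZ [27.6 29.9 32.3]
board [544.4 185. ] [288.5 238.1] 88.8 depthZ [16.1 18.8 50.3]
wall [647.  -72.9] [48.3 11.1] 88.8 depthZ [79.5 89.7 92.5]
foot [633.9 -76.7] [58.4 58.3] 88.8 depthZ [37.  40.8 89.9]
jack [ 620.1 -303.2] [48.9 49.1] 69.7 depthZ [41.5 56.3 85. ]
jacktop [ 620.8 -302.5] [22. 20.] 88.8 depthZ [82.4 84.7 88.2]
bar [609.3 283.5] [83.9 36.3] 3.7 depthZ [42.5 51.3 54.8]
riser [481.8 288.8] [53.4 48.6] 88.8 depthZ [55.4 58.3 60.7]
vee [479.7  83.3] [44.9 50.1] 70.2 depthZ [46.5 55.3 59.4]
snut [600.4  85.2] [34.5 39.4] 88.8 depthZ [33.8 37.1 39.5]
lnut [606.2 184.5] [57.3 60.5] 36.3 depthZ [40.3 46.  48.8]
bottle [550.2 479.8] [111.2  67.3] 88.8 depthZ [ 71.9 128.5 190.4]
```

```bash
cat >> h.py <<'E'
from scipy.spatial.transform import Rotation as Ro
def down(deg): return (Ro.from_euler("z",deg,degrees=True)*Ro.from_quat([1,0,0,0])).as_quat()
E
python3 - <<'E'
from h import *
arm.move_ptp([560,-185,330],down(0)); c=cam("wrist"); save(c,"w_plate"); np.save("w_plate.npy",c,allow_pickle=True)
print(c["o"],c["f"],c["Rw"][:,2],arm.state()["time_s"],arm.state()["joint_pos"])
arm.move_ptp([530,185,330],down(0)); c=cam("wrist"); save(c,"w_board"); np.save("w_board.npy",c,allow_pickle=True)
print(c["o"],c["Rw"],arm.state()["time_s"],arm.state()["joint_pos"])
E
```

```text
[ 633.48101392 -186.42399871  462.85563165] 337.7318189170457 [-2.87439583e-01 -4.38064422e-04 -9.57798671e-01] 2.3167 [-3.71756145e-01  3.16872976e-01  1.62400910e+00 -1.44639283e-04
  1.20093920e+00  1.19998732e+00]
[604.06104384 183.42663792 463.02969063] [[-1.04539436e-03 -9.57904862e-01 -2.87083930e-01]
 [-9.99999022e-01  1.26805298e-03 -5.89656053e-04]
 [ 9.28872031e-04  2.87083032e-01 -9.57905251e-01]] 3.75 [ 2.79939725e-01  2.73390227e-01  1.68599287e+00 -2.91248657e-04
  1.18215905e+00  1.85210889e+00]
```

View pics/w_board.png

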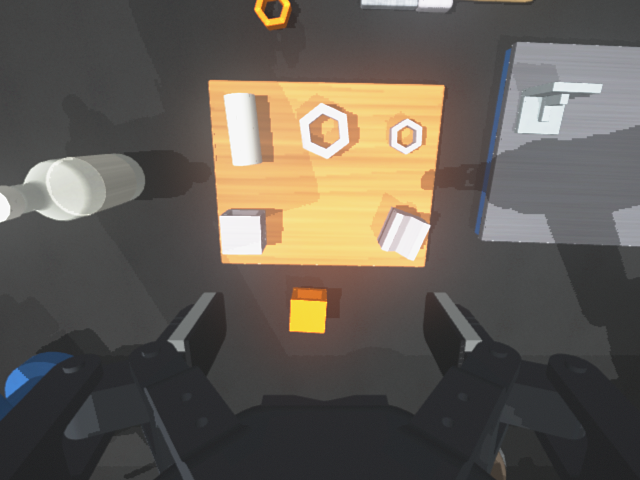

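View pics/w_plate.png

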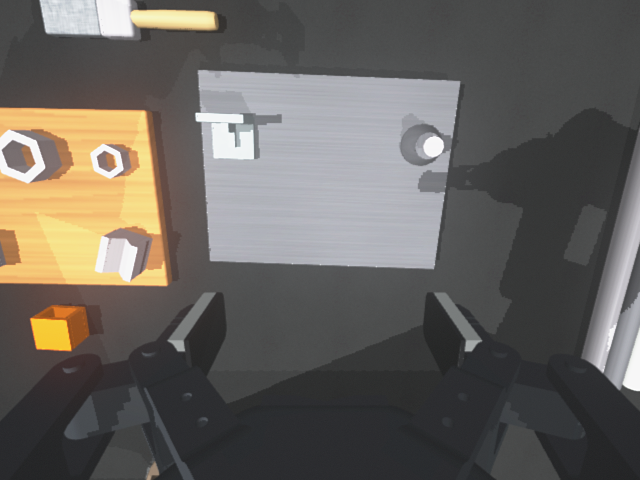

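The wrist view shows the bar (244,130), large nut (324,131), small nut (406,136), riser (243,231) and V-block (405,234, groove tilted about 20°). The plate view puts the angle plate at (234,138) and the jack top at (433,146). Next I need to find the riser's open ends.

Run:
```python
from h import *
a=cv2.imread("pics/w_board.png"); s=cv2.imread("pics/scene.png")
g=lambda im,x,y,w,h:cv2.resize(im[y:y+h,x:x+w],(400,300),interpolation=cv2.INTER_CUBIC)
o=np.hstack([g(a,210,195,80,60),g(s,395,250,64,48)]); o=np.vstack([o,np.hstack([g(a,370,195,80,60),g(a,370,105,80,60)])])
cv2.imwrite("pics/crop.png",np.clip(o*0.75,0,255).astype(np.uint8))
```

```text
(no output)
```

View pics/crop.png

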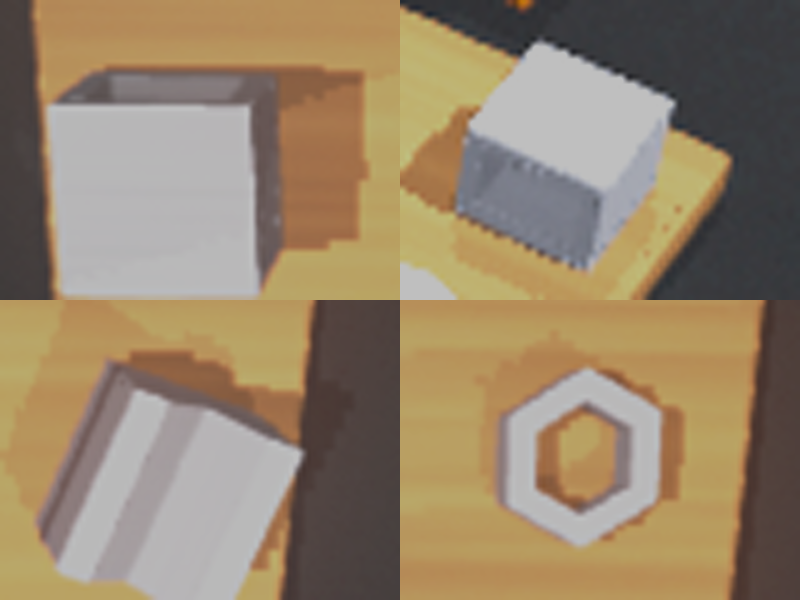

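The riser's open ends face front and back, so I grip it across world y. The V-block groove sits at about -20°, and the nut's flats face ±y. Next I refine the poses from the wrist view.

```bash
cat > meas.py <<'E'
from h import *
def rect(c,z,zlo,zhi,name,ctr,rad):
    P=cloud(c); Z=P[...,2]
    m=((Z>zlo)&(Z<zhi)&(np.hypot(P[...,0]-ctr[0],P[...,1]-ctr[1])<rad)&(np.arange(480)[:,None]<285)).astype(np.uint8)
    m=cv2.medianBlur(m,3)
    cs=max(cv2.findContours(m,0,cv2.CHAIN_APPROX_NONE)[0],key=cv2.contourArea).reshape(-1,2)
    q=onplane(c,cs,z)[:,:2].astype(np.float32); r=cv2.minAreaRect(q); n=cv2.moments(q)
    print(name,"ctr",np.round(r[0],1),"size",np.round(r[1],1),"ang",round(r[2],1),"Zmed",round(float(np.median(Z[m>0])),1)); return r
E
python3 - <<'E'
from meas import *
b=np.load("w_board.npy",allow_pickle=True).item(); p=np.load("w_plate.npy",allow_pickle=True).item()
rect(p,30,24,95,"plate+",(580,-185),210); rect(p,30,24,36,"plate",(580,-185),210)
rect(p,90,80,95,"wall",(647,-73),45); rect(p,85,79,95,"jacktop",(620,-302),30); rect(p,39,36,43,"foot",(625,-75),45)
rect(b,36,29,60,"bar",(609,284),55); rect(b,58,53,65,"riser",(482,288),45); rect(b,58,53,65,"vee",(480,83),45)
rect(b,37,32,45,"snut",(600,85),35); rect(b,46,40,55,"lnut",(606,184),45); rect(b,18,13,70,"board",(545,185),220)
E
```

```text
plate+ ctr [ 580.1 -185.4] size [314.  238.6] ang 87.8 Zmed 28.5
plate ctr [ 580.  -188.3] size [308.2 238.6] ang 87.8 Zmed 28.4
wall ctr [649.4 -78.3] size [51.2  9. ] ang 87.7 Zmed 88.2
jacktop ctr [ 620.7 -304.4] size [21.4 20.9] ang 48.0 Zmed 83.4
foot ctr [626.7 -76.8] size [50.4 44.2] ang 89.9 Zmed 37.4
bar ctr [608.7 280.8] size [82.7 36.4] ang 3.5 Zmed 49.7
riser ctr [483.2 287.7] size [50.3 49.9] ang 89.5 Zmed 56.4
vee ctr [474.6  66.7] size [13.6 50. ] ang 70.1 Zmed 56.2
snut ctr [600.7  83.4] size [36.5 39.5] ang 89.5 Zmed 35.4
lnut ctr [607.2 183.1] size [61.4 54.7] ang 6.8 Zmed 44.4
board ctr [545.4 182.5] size [287.1 237.5] ang 88.9 Zmed 16.7
```

```bash
cat >> h.py <<'E'
def tips(c):  # finger points in world (below/near), highest tool-z = lowest z
    P=cloud(c); s=arm.state(); t=np.array(s["tcp_pos"]); d=P-t
    m=(np.abs(d[...,0])<14)&(np.abs(d[...,1])<62)&(np.abs(d[...,2])<60)&(c["d"]>0)
    return np.round(np.percentile(-d[...,2][m],[50,90,99,100]),1) if m.any() else None
def pick(x,y,z,yaw,hi=170):
    arm.move_ptp([x,y,hi],down(yaw)); arm.servo_line([x,y,z+25],feed=250)
    g=arm.servo_line([x,y,z],feed=70,guard=15); gripper_close(); s=arm.state()
    print("pick hit",g,"width",round(s["gripper_width"],1),"F",s["finger_force"],"tcp",np.round(s["tcp_pos"],1),"t",s["time_s"])
def lift(hi=200):
    p=arm.state()["tcp_pos"]; arm.servo_line([p[0],p[1],hi],feed=250)
    s=arm.state(); print("lift width",round(s["gripper_width"],1),np.round(s["contact_force"],1))
def place(x,y,z,yaw,hi=200,rel=True):
    arm.move_ptp([x,y,hi],down(yaw)); arm.servo_line([x,y,z+12],feed=200); arm.pause(0.2)
    g=arm.servo_line([x,y,z-3],feed=20,guard=8); s=arm.state()
    print("place hit",g,np.round(s["tcp_pos"],1),"want",(x,y,z),np.round(s["contact_force"],1))
    if rel:
        gripper_open(); p=s["tcp_pos"]; arm.servo_line([x,y,hi],feed=200); print("t",arm.state()["time_s"])
E
python3 - <<'E'
from h import *
print("tips open",tips(np.load("w_board.npy",allow_pickle=True).item()))
pick(480.2,82.3,36,-19.8); lift(); c=cam("wrist"); print("tips",tips(c)); save(c,"w_vee")
E
```

```text
tips open [-50.7 -17.2  -6.2  -2.8]
pick hit False width 44.5 F 60.89445188641548 tcp [480.4  82.3  36.4] t 6.1083
lift width 44.0 [ 0.1  0.  -5.6]
tips [-26.9 -11.2  -6.3   2.7]
```

View pics/w_vee.png

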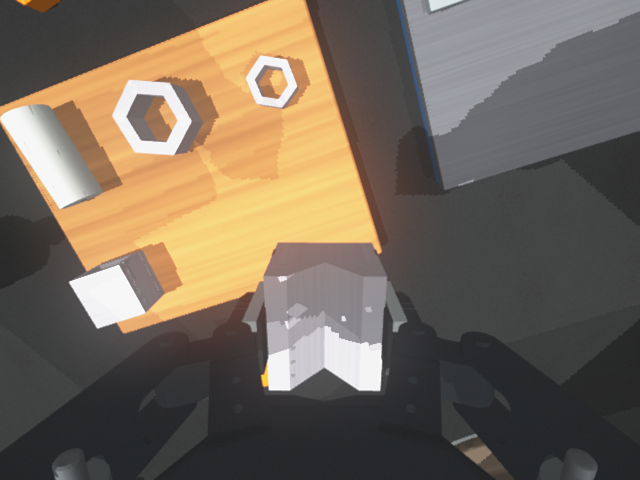

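The V-block is held level and centred in the jaws, from (265,390) to (385,245). I place it next.

Run:
```python
from meas import *
place(624.8,-189,48.4,-2.2)
arm.move_ptp([555,-189,270],down(-2.2)); c=cam("wrist"); save(c,"w_vee2")
rect(c,70,60,80,"vee",(625,-189),45); rect(c,90,80,95,"wall",(647,-73),45); rect(c,85,79,95,"jacktop",(620,-302),30)
c=cam("top"); rect(c,70,60,80,"vee top",(625,-189),45)
```

```text
place hit True [ 624.6 -189.    48.5] want (624.8, -189, 48.4) [-2.   0.5  8.9]
t 11.1833
vee ctr [ 624.1 -176.1] size [17.1 49.3] ang 87.4 Zmed 67.5
wall ctr [649.3 -78.4] size [51.4  9. ] ang 87.8 Zmed 88.1
jacktop ctr [ 620.2 -304.3] size [22. 20.] ang 87.8 Zmed 83.4
vee top ctr [ 624.  -172.9] size [17.8 47.8] ang 87.1 Zmed 68.2
```

View pics/w_vee2.png

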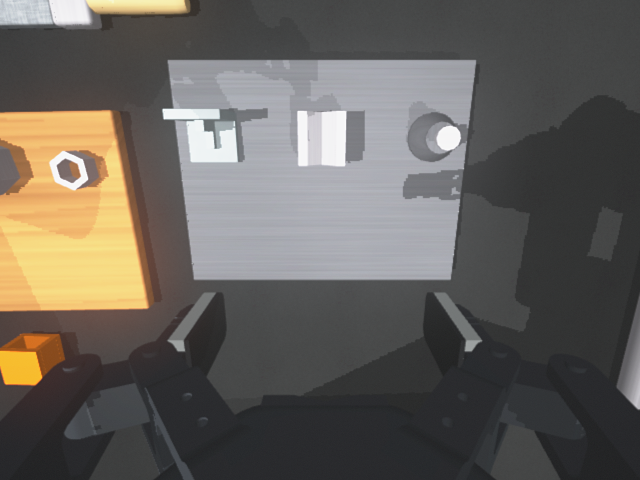

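The V-block stands square at (322,138), midway between the angle plate (215,140) and the jack (447,137). The bar is next.

Run:
```python
from meas import *
pick(609,282.2,33,3.6); lift(); z=33
place(624.3,-189,78.6,-2.2)
arm.move_ptp([555,-189,300],down(-2.2)); c=cam("wrist"); save(c,"w_bar")
rect(c,85,73,105,"bar",(624,-189),60)
print(cv2.cvtColor(c["px"],cv2.COLOR_RGB2HSV).shape)
c=cam("top"); rect(c,85,73,105,"bar top",(624,-189),60)
```

```text
pick hit False width 34.3 F 59.17494177818298 tcp [609.2 282.3  33.6] t 15.1667
lift width 34.1 [-0.1 -0.1 -2.9]
place hit True [ 624.2 -189.    79. ] want (624.3, -189, 78.6) [-0.9  0.7  8.6]
t 20.5083
bar ctr [ 623.3 -190. ] size [35.4 81.9] ang 87.5 Zmed 95.3
(480, 640, 3)
bar top ctr [ 623.6 -186.8] size [35.2 82.9] ang 87.1 Zmed 96.1
```

View pics/w_bar.png

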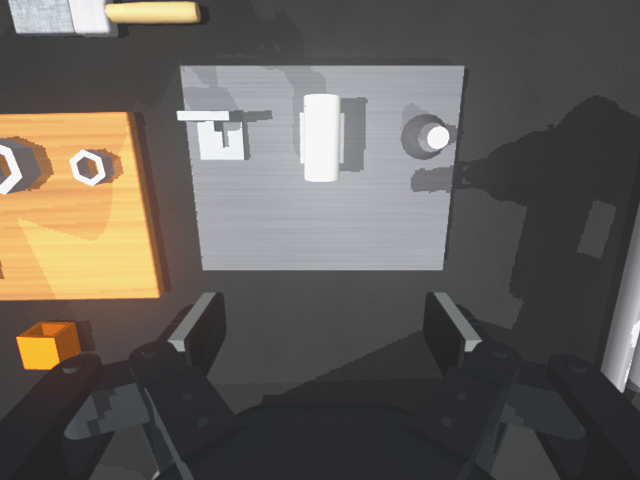

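The bar lies centred in the groove (322,138). Now the riser, then the nut.

Run:
```python
from meas import *
pick(482.5,288.2,36,-0.5); lift()
place(545.6,-300.8,48.3,-2.2)
arm.move_ptp([490,-260,300],down(-2.2)); c=cam("wrist"); save(c,"w_ris")
r=rect(c,70,62,78,"riser",(546,-301),45); rect(c,85,79,95,"jacktop",(620,-302),30); rect(c,85,73,105,"bar",(624,-189),60)
```

```text
pick hit False width 48.7 F 62.74309694766998 tcp [482.7 288.3  36.5] t 24.5083
lift width 49.0 [ 0.4  0.2 -5.1]
place hit True [ 545.5 -300.7   48.5] want (545.6, -300.8, 48.3) [-0.5  1.4 10.1]
t 30.45
riser ctr [ 544.8 -301.6] size [49.6 48.6] ang 87.8 Zmed 68.5
jacktop ctr [ 619.5 -304.8] size [20.8 20.5] ang 87.8 Zmed 83.2
bar ctr [ 624.9 -191. ] size [35.9 83.4] ang 87.5 Zmed 95.1
```

View pics/w_ris.png

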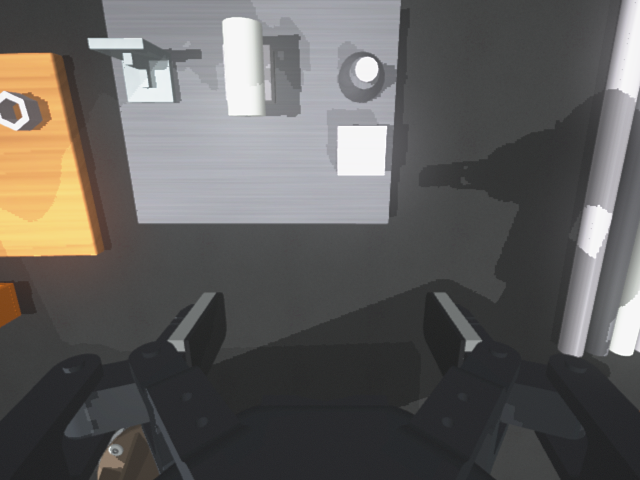

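The riser is square in front of the jack at (361,150), with its centre 75 mm from the jack's. The nut is next.

Run:
```python
from meas import *
pick(600.5,84.2,28,-0.5); lift()
place(545.2,-301,80.4,-2.2)
arm.move_ptp([490,-230,300],down(-2.2)); c=cam("wrist"); save(c,"w_nut")
rect(c,70,62,100,"riser",(546,-301),45); rect(c,89,82,100,"nut",(546,-301),35); rect(c,85,79,95,"jacktop",(620,-302),30); rect(c,85,73,105,"bar",(624,-189),60)
c=cam("top"); rect(c,89,82,100,"nut top",(546,-301),35); rect(c,46,38,55,"lnut",(606,184),45)
```

```text
pick hit False width 34.6 F 59.87025576643646 tcp [600.7  84.3  28.6] t 34.1583
lift width 34.7 [-0.6 -0.4 -1.2]
place hit True [ 545.1 -301.    80.6] want (545.2, -301, 80.4) [-1.9  1.2  9.7]
t 39.2333
riser ctr [ 544.8 -301. ] size [50.5 48.5] ang 87.8 Zmed 69.1
nut ctr [ 545.7 -301.2] size [40.4 35.7] ang 60.6 Zmed 87.4
jacktop ctr [ 619.6 -304.6] size [21.3 20.6] ang 0.9 Zmed 83.4
bar ctr [ 624.6 -190.5] size [35.4 83.2] ang 87.5 Zmed 95.2
nut top ctr [ 546.7 -299.2] size [36.6 35.1] ang 86.2 Zmed 88.0
lnut ctr [606.8 185.2] size [55.5 60.1] ang 36.3 Zmed 46.3
```

View pics/w_nut.png

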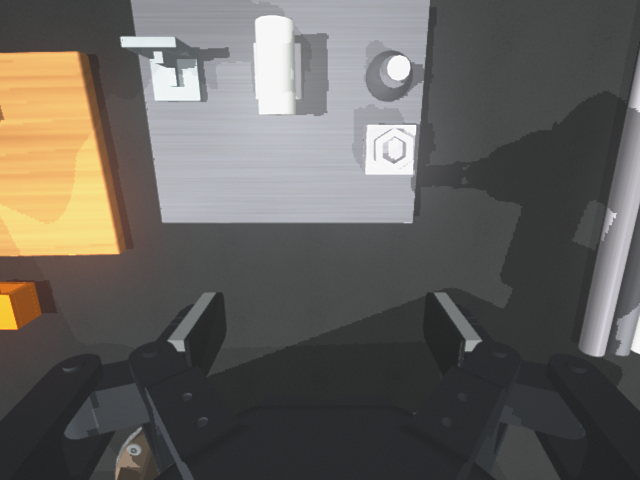

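The nut lies flat and centred on the riser (393,149), and the bar sits in the groove (275,65). I'm handing the job in.

```bash
python3 -c "
from h import *
print(arm.finish_job())"
```

```text
the job is handed in; nothing more can be done
None
```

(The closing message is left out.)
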